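# Shut and scan the slide box

## Task

Press the slide box's lid shut until its catch snaps, then take the hand scanner from its stand and read the barcode label on the lid: hold its window about 10 cm off, beam roughly square-on to the middle of the label and scan line along the label's length, steady for at least one second, without the scanner touching the box. Then lay the scanner back in its stand the way it was and let go; leave everything else on the bench where it is.

Things in the scene. Friction and masses are not known exactly. Their poses are not given: they have to be found in the camera images.
- slidebox: Grey plastic microscope-slide box, fixed to the bench, 120 (x) x 170 (y) x 36 high without its lid. Origin: centre of its underside, z up. The lid is hinged along its +x (far) rim; the catch is at the middle of its -x rim.
- lid (a joint): Lid angle in rad: 0 = shut, grows as the lid's near edge rises (1.57 would be upright). Starts partly open and stays where it is left, by friction. A sprung catch resists from about 0.09 to 0.04 (some 9 to 12 N at the lid's near edge) and then snaps; snapped shut reads below 0.035, half-latched reads about 0.08.
- lid_hinge (a point): Middle of the lid's hinge line, fixed to the box, 36 mm above the bench; its axes are the box's. The hinge line runs along y.
- lid_edge (a point): Middle of the lid's free (near) edge, on its outer (top when shut) face; it moves with the lid. The lid is a flat plate 124 (from hinge) x 172 x 6 mm; this point is 120 mm from the hinge line; when shut the outer face is 42 mm above the bench.
- label (a point): Centre of the white paper barcode label with black bars on the lid's outer face, 56 mm long along y and 28 mm along x; 62 mm from the hinge line and 35 mm to the +y side of the lid's middle. Axes: z out of the lid's outer face, y along the label's length (across the bars).
- scanner: White hand scanner, 0.2 kg: a straight handle 135 long (x -75 to +60) x 32 wide (y) x 26 high (z 0 to 26), with a bulkier head, 46 wide, at its +x end (x 52 to 107, z -26 to 37) whose dark window looks down and forward. Origin: underside of the handle, 75 mm from its rear end, close to the centre of mass and the best place to grip (across y, from above). z up when in the stand.
- window (a point): Centre of the scanner's dark window, at x 86.6, y 0, z -17.5 mm in the scanner's frame. Axes: z is the beam, leaving the window 20 degrees forward of straight down when the handle is level; y is the scan line, sideways of the scanner; x points rearward.
- stand: Scanner stand, fixed: dark base plate 150 x 66 x 6 mm, two white forks 10 mm thick at x -55 and +42 carry the handle's underside 50 mm above the bench, between cheeks 44 mm apart rising 15 mm; between the forks the handle is free to grip. Origin on the bench; the stored scanner's origin is 50 mm above it, its x along the stand's x, head beyond the +x fork.
- dish: Bystander: covered glass culture dish, 64 across, 16 high. Origin under its centre.
- dropper: Bystander: amber dropper bottle, 32 across, 72 high. Origin under its centre.
- forceps: Bystander: steel forceps lying flat, 120 long along x, 6 high.
- beaker: Bystander: glass beaker, 68 across, 85 high. Origin under its centre.
- washbottle: Bystander: white plastic bottle, 68 across, 170 high. Origin under its centre.
- scissors: Bystander: steel scissors lying flat, 126 long along x, 6 high.
- coverslips: Bystander: small cardboard box, 45 x 60 x 22 high. Origin under its centre.
Not all that is in view belongs to the job. What is shaped like the slidebox but brown or red is not meant.

How it is judged (in metres and radians):
On the way, in this order (a step that is already met when the one before it is completed fails the run):
1. the lid is pressed shut past its catch (value of joint lid below 0.035 rad), for 0.2 s.
2. lid shut, window 60-140 mm from label, beam within 12 mm of its centre and 0.52 rad of square-on, scan line within 0.25 rad of its length, still (20 mm/s, 0.15 rad/s) for 1 s (value of joint lid below 0.035 rad and x of label in the frame of window between -0.012 and 0.012 m and y of label in the frame of window between -0.012 and 0.012 m and z of label in the frame of window between 0.06 and 0.14 m and angle between the z axis of window and the z axis of label, either way round below 0.52 rad and angle between the y axis of window and the y axis of label, either way round below 0.25 rad and linear speed of scanner below 0.02 m/s and angular speed of scanner below 0.15 rad/s), for 1 s.
At the end, for the whole second after the job is handed in: The lid is snapped shut (angle below 0.035 rad), and the scanner lies at rest in both forks of its stand, head beyond the +x fork: origin within 12 mm lengthways (15 mm rearward), 10 mm sideways and 5 mm in height of its stored place, handle level within 0.1 rad and along the stand within 0.2 rad (value of joint lid below 0.035 rad and x of scanner in the frame of stand between -0.015 and 0.012 m and y of scanner in the frame of stand between -0.01 and 0.01 m and z of scanner in the frame of stand between 0.045 and 0.055 m and x of window in the frame of stand above 0.05 m and angle between scanner's own z axis and vertical below 0.1 rad and angle between the x axis of scanner and the x axis of stand, either way round below 0.2 rad and linear speed of scanner below 0.02 m/s); the robot touches nothing.
It fails at once if the scanner touches the slide box or its lid (contact force between scanner and slidebox above 0.5 N).
It fails at once if the scanner is dropped onto the bench (height (world z) of scanner below 0.035 m).
It fails at once if a bystander is moved more than 20 mm (distance of any of dish, dropper, forceps, beaker, washbottle, scissors, coverslips from where it was at the start of the episode above 0.02 m).
It also fails if it takes over 64 s, if anything falls off the work surface, if the arm or the gripper's body presses on something with over 40 N, if the wrist force passes 120 N, or if a joint passes its speed limit or range.

## Robot

A 6-joint arm with a two-finger parallel gripper is mounted at the origin on the work surface. World frame = base frame: x ahead of the robot, y to its left, z up, the work surface at z = 0. Lengths are in m, angles in degrees, forces in N, time in s.
With the tool pointing down it reaches from about 0.25 to 0.725 m from the base axis. Payload 9.7 kg.
Tool frame: the origin (TCP) lies at the very end of the fingers, on their centre line; the grasp point (between the pads) lies 19 mm behind it; z points along the fingers, y is the line along which they close (so a half turn about z gives the same grasp; the last joint's range is limited). The gripper opens to 85 mm and grips with 20 to 120 N. Pads are 22 mm wide; open, the fingers measure 114 mm over their backs; the gripper's body (76 mm by 85 mm) begins 54 mm behind the grasp point. The pads swing forward as they close: fully open they stand 13 mm farther back than shut.
Start: joints at [75.172, 4.979, 10.078, 95.1, 0, 90], TCP at [0.141, 0.532, 0.231] pointing down, gripper open.
Joint ranges: [-179.16, 179.16], [-48.56, 103.87], [-65.8, 70.77], [-126.05, 130.52], [-82.76, 87.17], [-180, 180]. Speed limits (degrees/s): [127.2, 127.2, 147.25, 180, 180, 180].

## Interface

Orientations are given as [roll, pitch, yaw] about the fixed x, y, z axes, in that order (R = Rz(yaw) Ry(pitch) Rx(roll)).
In Python, from workcell import bot, viewer, finder gives the robot as it stands. The module is installed in compiled form; this text tells all that it offers.
- The arm moves only by the shell command python3 -m inch 'ROWS' [FORCE]. ROWS is JSON, a list that holds one entry, the list of rows, each a list of 7 numbers: the opening in per cent of the stroke, from 0 (shut) to 100 (fully open), then the shift along the tool's x, y, z in mm, then the turn, a rotation vector about the tool's x, y, z in degrees. In form: [[[grip, tx, ty, tz, ax, ay, az], ...]]. A call has 1 to 8 rows; each row shifts and turns the commanded pose from where the row before left it, along the tool's axes as they then stand; what a row does not reach is not made up. A row lasts 1/8 s, in which the tool goes at most 62.5 mm and 10.7 degrees, less where a joint would pass 70% of its speed; a pose out of reach is approached as far as the arm can. A call with a gripper value outside its range is refused whole. The fingers move at their own pace and stop on an object; FORCE is the grip in N (left out, the last holds). Time passes only in rows, so rows that do not move let the fingers close. It gives the time, the measured TCP pose, the force, the opening and the grip force at its end, in the units of the state.
- bot.get_obs(): the state, without advancing time (a new reading comes with each control period).
- viewer.camera(name): name is "side" or "top" or "wrist"; returns a dict with "pixels" (400x640x3 uint8, red, green, blue), "vfov" (degrees; the focal length in pixels is half the picture's height over the tangent of half this angle, whatever the lens; pixels are square), "cx", "cy" (the principal point, pixels), "R" (3x3) and "t" (3): a world point X has camera coordinates R X + t. Camera axes: x right, y down, z forward; pixel columns grow to the right and rows downward; lengths in m; the calibration is good to about 2 mm. A picture is of the moment at which its call begins. There is no depth.
- bot.job_done(): hands the job in; it is judged then, once.
Trained networks look in the newest picture that a camera, given by its name, has taken for a name from the list of things; names that differ only in an ending like _2 or _b are one class to them, and where a whole thing is asked for, a point or a joint stands for the part that bears it (a point fixed in the world has none). Each returns a list of dicts, best first, with "conf" (0 to 1); they miss things now and then, are a little off and sometimes report something else, mostly with a low value. They report only what shows in the picture. A call takes as long as a camera call. They do not tell look-alikes from the thing itself.
- finder.outline_of(camera, thing): "pixels" (400x640 bool, what is visible of it) and "extent" ([centre column, centre row, width, height] in pixels, round what is visible of it).
- finder.mark_of(camera, thing): "position" ([column, row] in pixels: a listed point, or the origin of a listed thing).
The state is a dict: "time": time; "q": joint angles; "qd": joint speeds; "joint_efforts": joint torques, N m; "ee_pos": TCP position; "tcp_rot": TCP orientation; "wrist_force": force on the tool from outside, world axes, zero at the start; "torque": the same for the moment, N m; "opening": finger opening in m; "grasp_force": force on a finger pad.
Only numpy, scipy, OpenCV 4.12 (cv2) and the standard library are available. Lean on these libraries where they do the work, as an engineer would, in place of code of your own. Each camera call takes 0.05 s, during which the arm holds its last target. There are 200 camera calls.

## Working session

There is one attempt and no reset: what is moved stays moved. The work goes in short steps, Python scripts to look and compute and a shell command to move; the robot and the scene stay as the last step left them, time stands still between calls to the robot, and variables do not carry over. Pictures are saved under pics/ and viewed, at most 10 in all, crops included, and the job is handed in when it is done.

```bash
mkdir -p pics
cat > h.py <<'E'
import numpy as np,cv2
from workcell import bot,viewer,finder
def f(c): return 200/np.tan(np.radians(c['vfov']/2))
def ray(c,uv):
    d=np.array([(uv[0]-c['cx'])/f(c),(uv[1]-c['cy'])/f(c),1]);R=np.array(c['R']);return -R.T@np.array(c['t']),R.T@d
def atz(c,uv,z):
    o,d=ray(c,uv);return o+d*(z-o[2])/d[2]
def proj(c,X):
    p=np.array(c['R'])@X+np.array(c['t']);return p[:2]/p[2]*f(c)+[c['cx'],c['cy']]
def tri(*cu):
    A=0;b=0
    for c,uv in cu:
        o,d=ray(c,uv);d=d/np.linalg.norm(d);M=np.eye(3)-np.outer(d,d);A=A+M;b=b+M@o
    return np.linalg.solve(A,b)
E
python3 - <<'E'
from h import *
np.set_printoptions(precision=3,suppress=True)
C={}
for n in ['top','side','wrist']:
    C[n]=viewer.camera(n);cv2.imwrite(f'pics/{n}0.png',C[n]['pixels'][:,:,::-1])
    print(n,-np.array(C[n]['R']).T@C[n]['t'],C[n]['vfov'])
for t in ['slidebox','lid_hinge','lid_edge','label','scanner','window','stand','dish','dropper','forceps','beaker','washbottle','scissors','coverslips']:
    print(t,[(n,[(np.round(m['position']).tolist(),round(m['conf'],2)) for m in finder.mark_of(n,t)[:3]]) for n in C])
o=bot.get_obs();print(o['ee_pos'],o['tcp_rot'])
E
```

```text
top [0.338 0.024 1.127] 56.217459510220465
side [ 0.447 -0.907  0.672] 50.956830545779646
wrist [0.06  0.554 0.374] 68.06407487070668
slidebox [('top', [([256.0, 198.0], 0.97), ([244.0, 277.0], 0.96), ([408.0, 308.0], 0.64)]), ('side', [([330.0, 176.0], 0.9), ([255.0, 168.0], 0.82), ([213.0, 291.0], 0.74)]), ('wrist', [])]
lid_hinge [('top', [([257.0, 179.0], 0.98), ([417.0, 277.0], 0.95), ([238.0, 255.0], 0.55)]), ('side', [([236.0, 278.0], 0.97), ([273.0, 159.0], 0.8), ([345.0, 163.0], 0.78)]), ('wrist', [])]
lid_edge [('top', [([230.0, 298.0], 0.87), ([246.0, 189.0], 0.67), ([405.0, 323.0], 0.59)]), ('side', [([182.0, 274.0], 0.73), ([233.0, 158.0], 0.71), ([324.0, 132.0], 0.58)]), ('wrist', [([156.0, 330.0], 0.89)])]
label [('top', [([238.0, 180.0], 0.83), ([401.0, 302.0], 0.78), ([221.0, 274.0], 0.56)]), ('side', [([255.0, 153.0], 0.97), ([212.0, 259.0], 0.88), ([340.0, 140.0], 0.75)]), ('wrist', [])]
scanner [('top', [([382.0, 199.0], 0.79)]), ('side', [([334.0, 240.0], 0.81)]), ('wrist', [])]
window [('top', [([390.0, 179.0], 0.58)]), ('side', [([371.0, 253.0], 0.66)]), ('wris
[... 308 characters left out ...]
 ('side', [([374.0, 209.0], 0.51)]), ('wrist', [])]
forceps [('top', [([320.0, 249.0], 0.48)]), ('side', [([279.0, 214.0], 0.67)]), ('wrist', [])]
beaker [('top', []), ('side', [([323.0, 141.0], 0.56)]), ('wrist', [])]
washbottle [('top', [([459.0, 181.0], 0.81), ([321.0, 250.0], 0.37), ([299.0, 138.0], 0.34)]), ('side', [([397.0, 342.0], 0.74), ([337.0, 139.0], 0.48)]), ('wrist', [])]
scissors [('top', [([477.0, 222.0], 0.71)]), ('side', [([326.0, 362.0], 0.58), ([325.0, 129.0], 0.25)]), ('wrist', [])]
coverslips [('top', [([297.0, 137.0], 0.68), ([182.0, 203.0], 0.16)]), ('side', [([402.0, 194.0], 0.67), ([332.0, 174.0], 0.57)]), ('wrist', [])]
[0.141 0.532 0.231] [-180.      0.    165.17]
```

View pics/top0.png

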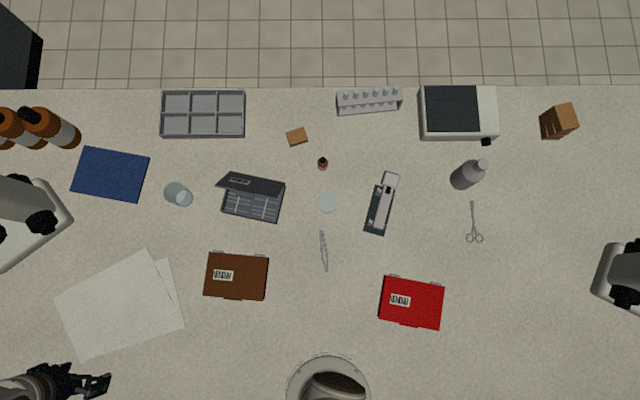

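View pics/side0.png

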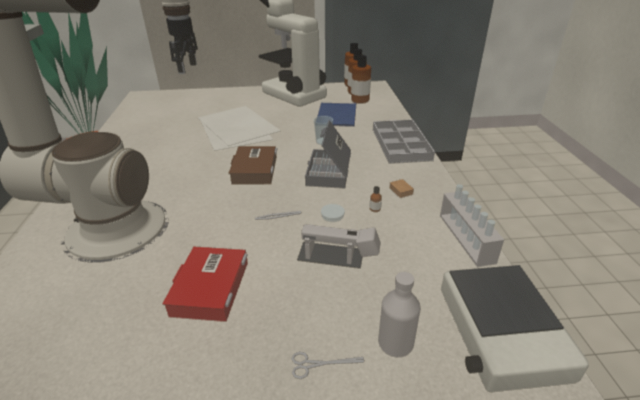

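Candidates for the slide box are the grey one at top (254,197), the brown at (236,275) and the red at (412,303). The description says grey, so I choose (254,197). The scanner and stand are at (382,203), with no look-alike. Next is the close crop.

Run:
```python
from h import *
np.set_printoptions(precision=4,suppress=True)
T=viewer.camera('top');S=viewer.camera('side')
a=T['pixels'][160:230,205:295];b=T['pixels'][160:245,345:415]
s=S['pixels'][115:195,295:360];s2=S['pixels'][215:275,290:390]
def up(x,k): return cv2.resize(x,None,fx=k,fy=k,interpolation=cv2.INTER_CUBIC)
W=np.zeros((600,800,3),np.uint8)
for im,(x,y),k in ((a,(0,0),4),(b,(400,0),4),(s,(0,290),3.8),(s2,(400,350),4)):
    u=up(im,k)[:600-y,:800-x];W[y:y+u.shape[0],x:x+u.shape[1]]=u
cv2.imwrite('pics/crop.png',W[:,:,::-1])
# marks
for n,tt,ts in (('hinge',(257,179),(345,163)),('edge',(246,189),(324,132)),('label',(238,180),(340,140))):
    print(n,tri((T,tt),(S,ts)))
print('hinge z',atz(T,(257,179),.036),atz(S,(345,163),.036),'box',atz(T,(256,198),0),atz(S,(330,176),0))
print('scanner',tri((T,(382,199)),(S,(334,240))),atz(T,(382,199),.05),atz(S,(334,240),.05))
print('window',tri((T,(390,179)),(S,(371,253))))
print('stand',atz(T,(379,211),0),atz(S,(330,254),0))
for n in ('scanner','stand'):
  m=max(finder.outline_of('top',n),key=lambda m:m['conf']);ys,xs=np.nonzero(m['pixels']);print(n,m['conf'],cv2.minAreaRect(np.c_[xs,ys].astype(np.float32)))
for n,u in (('dish',(325,204)),('dropper',(322,162)),('forceps',(320,249)),('beaker',(178,200)),('wash',(461,185)),('covers',(297,137)),('scis',(473,222))): print(n,atz(T,u,0))
```

```text
hinge [0.6268 0.2001 0.042 ]
edge [0.568  0.2123 0.1439]
label [0.6133 0.2449 0.0972]
hinge z [0.6306 0.2012 0.036 ] [0.6262 0.2097 0.036 ] box [0.58  0.209 0.   ] [0.5784 0.1975 0.    ]
scanner [ 0.5528 -0.1689  0.0527] [ 0.5622 -0.1694  0.05  ] [ 0.5444 -0.1681  0.05  ]
window [ 0.6266 -0.1998  0.0306]
stand [ 0.5352 -0.1676  0.    ] [ 0.5363 -0.159   0.    ]
scanner 0.89 ((384.97186279296875, 200.13230895996094), (17.1064453125, 58.249324798583984), 12.011479377746582)
stand 0.57 ((379.0627746582031, 209.76690673828125), (22.729110717773438, 47.7979850769043), 15.068490028381348)
dish [ 0.5589 -0.0026  0.    ]
dropper [0.6931 0.0048 0.    ]
forceps [0.4216 0.0145 0.    ]
beaker [0.5764 0.4472 0.    ]
wash [ 0.6144 -0.4263  0.    ]
covers [0.7764 0.0829 0.    ]
scis [ 0.4979 -0.4534  0.    ]
```

View pics/crop.png

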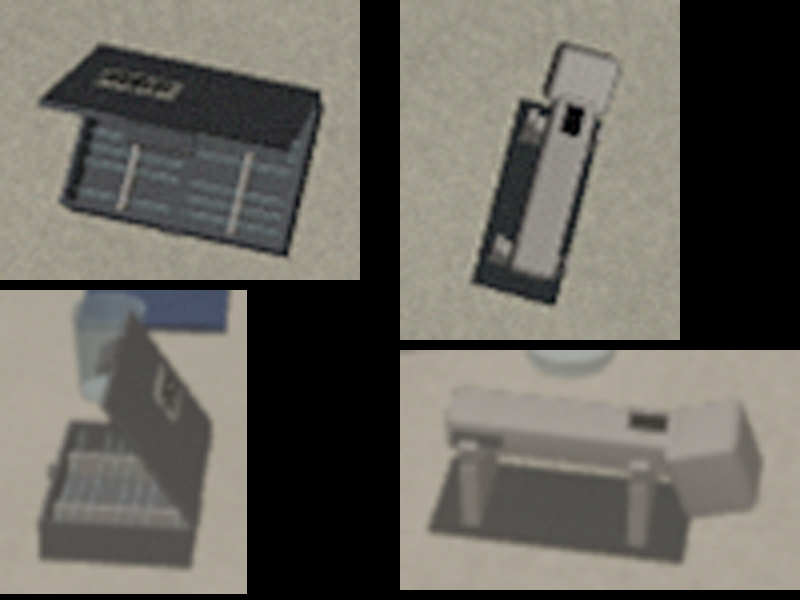

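The crop shows the grey box with its lid open about 60° and the label towards its left (+y) end. The scanner lies in the stand with its head away from the robot. Next I fit both poses from the corners I read off the crop.

```bash
python3 - <<'E'
from h import *
from scipy.optimize import least_squares
np.set_printoptions(precision=4,suppress=True)
T=viewer.camera('top');S=viewer.camera('side')
def rz(a): return np.array([[np.cos(a),-np.sin(a),0],[np.sin(a),np.cos(a),0],[0,0,1]])
def lid(p,th): # p rel hinge
    x,y,z=p; r=-x; return np.array([.06-r*np.cos(th)+z*np.sin(th),y,.036+r*np.sin(th)+z*np.cos(th)])
L=[(T,(215,185.75),(-.124,.086,.003)),(T,(278.75,197.5),(-.124,-.086,0)),(T,(238,180),(-.062,.035,.006)),(S,(330,121.6),(-.124,.086,.006)),(S,(322.6,144),(-.124,-.086,.006)),(S,(340,140),(-.062,.035,.006))]
B=[(T,(221.3,211.3),(-.06,.085,.036)),(T,(277,223),(-.06,-.085,.036)),(S,(305.5,174.7),(-.06,-.085,.036)),(S,(305.5,184.7),(-.06,-.085,0)),(S,(345,187.9),(.06,-.085,0))]
w=lambda v,p:rz(v[2])@p+[v[0],v[1],0]
def r(v): return np.concatenate([proj(c,w(v,lid(p,v[3])))-u for c,u,p in L]+[proj(c,w(v,np.array(p)))-u for c,u,p in B])
s=least_squares(r,[.58,.2,-.2,1.05],loss='soft_l1');v=s.x
print('box',v[:2],np.degrees(v[2:]));print(r(v).reshape(-1,2).round(1).tolist())
print('hinge',w(v,np.array([.06,0,.036])),'edge',w(v,lid((-.12,0,.006),v[3])),'label shut',w(v,lid((-.062,.035,.006),0)))
for th in (70,60,45,30,15,5,0): print(th,w(v,lid((-.11,0,.006),np.radians(th))))
q=lambda x,y:(345+x/4,160+y/4)
qs=lambda x,y:(290+x/4-100,215+(y-350)/4)
P=[(T,q(515,265),(-75,16,26)),(T,q(552,275),(-75,-16,26)),(T,q(560,44),(107,23,37)),(T,q(618,62),(107,-23,37)),(S,qs(450,435),(-75,-16,0)),(S,qs(450,402),(-75,-16,26)),(S,(334,240),(0,0,0)),(T,(382,199),(0,0,0))]
g=lambda v:np.concatenate([proj(c,w(v,np.array(p)/1e3)+[0,0,.05])-u for c,u,p in P])
s=least_squares(g,[.55,-.17,-.25],loss='soft_l1');print('scanner',s.x[:2],np.degrees(s.x[2]));print(g(s.x).reshape(-1,2).round(1).tolist())
E
python3 -m inch '[[[0,0,0,-40,0,0,0],[0,0,0,-40,0,0,0],[0,0,0,-20,0,0,2]]]' 40; python3 -c "
from h import *;print(bot.get_obs()['q'])"
```

```text
box [0.5744 0.2128] [-11.7819  56.7762]
[[-0.4, -0.7], [-2.0, 0.6], [1.9, 0.5], [-0.3, -2.0], [1.6, 0.8], [-0.7, 2.6], [-1.3, 0.1], [-0.6, -0.6], [-0.5, 2.2], [-0.1, 2.6], [0.8, 1.3]]
hinge [0.6332 0.2006 0.036 ] edge [0.5737 0.213  0.1397] label shut [0.5796 0.2475 0.042 ]
70 [0.6019 0.2071 0.1414]
60 [0.5844 0.2108 0.1343]
45 [0.5612 0.2156 0.118 ]
30 [0.5429 0.2194 0.0962]
15 [0.5307 0.222  0.0703]
5 [0.5264 0.2229 0.0516]
0 [0.5255 0.2231 0.042 ]
scanner [ 0.536  -0.2803] -40.13080072407758
[[-71.4, -4.1], [-71.6, 0.6], [-45.8, 0.9], [-47.3, 6.2], [0.6, 29.2], [0.2, 28.3], [2.7, 34.9], [38.1, 8.4]]
time: 2.92
ee_pos: [0.1408, 0.5318, 0.3336]
tcp_rot: [179.9, -0.0, 163.1]
wrist_force: [0.2, 0.5, -1.2]
opening: 0.0321
grasp_force: 0.0
[7.51720026e+01 8.77492635e+00 2.59536241e+01 1.07033302e+02
 5.10638770e-04 9.20370148e+01]
```

```bash
python3 -m inch '[[[0,0,0,0,0,0,-5],[0,-55,-22.5,0,0,0,0],[0,-55,-22.5,0,0,0,0],[0,-55,-22.5,0,0,0,0],[0,-55,-22.5,0,0,0,0],[0,-55,-22.5,0,0,0,0],[0,-55,-22.5,0,0,0,0],[0,-55,-22.5,0,0,0,0]]]'
cat >> h.py <<'E'
from scipy.spatial.transform import Rotation as Ro
def delta(target,yaw=None):
    o=bot.get_obs();R=Ro.from_euler('xyz',o['tcp_rot'],degrees=True)
    d=R.inv().apply(np.array(target)-o['ee_pos'])*1e3
    print('tcp',np.round(o['ee_pos'],4),np.round(o['tcp_rot'],1),'F',np.round(o['wrist_force'],1),'delta mm',d.round(1), 'az', None if yaw is None else (Ro.inv(R)*Ro.from_euler('xyz',[180,0,yaw],degrees=True)).as_rotvec(degrees=True).round(1))
E
python3 - <<'E'
from h import *
from scipy.optimize import least_squares
np.set_printoptions(precision=4,suppress=True)
delta((.632,.201,.25),168.2)
T=viewer.camera('top');S=viewer.camera('side')
def rz(a): return np.array([[np.cos(a),-np.sin(a),0],[np.sin(a),np.cos(a),0],[0,0,1]])
w=lambda v,p:rz(v[2])@p+[v[0],v[1],0]
q=lambda x,y:(245+x/4,160+y/4)
qs=lambda x,y:(190+x/4,215+(y-350)/4)
P=[(T,q(515,265),(-75,16,26)),(T,q(552,275),(-75,-16,26)),(T,q(560,44),(107,23,37)),(T,q(618,62),(107,-23,37)),(S,qs(450,435),(-75,-16,0)),(S,qs(450,402),(-75,-16,26)),(S,(334,240),(0,0,0)),(T,(382,199),(0,0,0))]
g=lambda v:np.concatenate([proj(c,w(v,np.array(p)/1e3)+[0,0,.05])-u for c,u,p in P])
s=least_squares(g,[.55,-.17,-.25],loss='soft_l1');print('scanner',s.x[:2],np.degrees(s.x[2]));print(g(s.x).reshape(-1,2).round(1).tolist())
E
```

```text
time: 3.92
ee_pos: [0.4867, 0.2972, 0.3314]
tcp_rot: [180.0, 0.0, 168.2]
wrist_force: [1.0, 1.2, 0.4]
opening: 0.0001
grasp_force: 0.0
tcp [0.4867 0.2972 0.3314] [180.    0.  168.2] F [1.  1.2 0.4] delta mm [-161.9  -64.4   81.5] az [ 0.  0. -0.]
scanner [ 0.5467 -0.1675] -16.383570670861438
[[-2.5, -0.3], [-0.8, 0.2], [-0.1, -6.4], [0.9, -6.7], [-0.9, 4.3], [-1.3, 3.7], [1.0, -0.2], [-0.4, 5.2]]
```

```bash
python3 -m inch '[[[0,-54,-21.5,0,0,0,0],[0,-54,-21.5,0,0,0,0],[0,-54,-21.5,0,0,0,0],[0,0,0,40,0,0,0],[0,0,0,42,0,0,0],[0,0,0,40,0,0,0],[0,0,0,40,0,0,0],[0,0,0,0,0,0,0]]]'
python3 - <<'E'
from h import *
delta((.584,.211,.134))
T=viewer.camera('side');cv2.imwrite('pics/s1.png',cv2.resize(T['pixels'][80:240,240:440],None,fx=3,fy=3)[:,:,::-1])
E
```

```text
time: 5.03
ee_pos: [0.6288, 0.2021, 0.1661]
tcp_rot: [-179.8, -0.3, 168.2]
wrist_force: [-0.3, 0.6, 0.8]
opening: 0.0003
grasp_force: 0.0
tcp [0.6288 0.2021 0.1661] [-179.8   -0.3  168.2] F [-0.3  0.6  0.8] delta mm [45.6 -0.4 32.3] az None
```

View pics/s1.png

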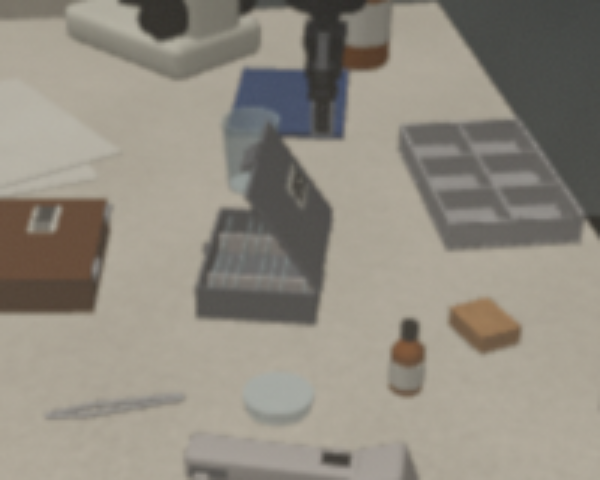

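```bash
python3 -m inch '[[[0,0,0,35,0,0,0],[0,22,0,0,0,0,0],[0,21,0,0,0,0,0],[0,12,0,8,0,0,0],[0,11,0,8,0,0,0],[0,9,0,10,0,0,0],[0,9,0,10,0,0,0],[0,6,0,12,0,0,0]]]' && python3 -m inch '[[[0,6,0,13,0,0,0],[0,4,0,13,0,0,0],[0,0,0,0,0,0,0]]]'
```

```text
time: 6.08
ee_pos: [0.5436, 0.2215, 0.0888]
tcp_rot: [179.9, 0.2, 168.2]
wrist_force: [0.0, -0.0, 0.2]
opening: 0.0003
grasp_force: 0.2
time: 6.45
ee_pos: [0.5319, 0.2225, 0.059]
tcp_rot: [-179.9, -0.1, 168.2]
wrist_force: [0.1, -0.6, -1.4]
opening: 0.0004
grasp_force: 0.0
```

```bash
python3 -m inch '[[[0,0,0,6,0,0,0],[0,0,0,4,0,0,0],[0,0,0,3,0,0,0],[0,0,0,0,0,0,0]]]'; python3 -m inch '[[[0,0,0,3,0,0,0],[0,0,0,0,0,0,0]]]'
```

```text
time: 6.95
ee_pos: [0.5327, 0.2229, 0.0479]
tcp_rot: [180.0, 0.0, 168.2]
wrist_force: [-3.4, 0.5, 4.4]
opening: 0.0004
grasp_force: 2.5
time: 7.2
ee_pos: [0.5328, 0.2228, 0.0441]
tcp_rot: [-180.0, -0.0, 168.2]
wrist_force: [-0.3, 0.5, 0.4]
opening: 0.0002
grasp_force: 0.2
```

```bash
python3 -m inch '[[[0,0,0,2,0,0,0],[0,0,0,1,0,0,0],[0,0,0,0,0,0,0]]]'; python3 -m inch '[[[0,0,0,1,0,0,0],[0,0,0,0,0,0,0]]]'
```

```text
time: 7.58
ee_pos: [0.5329, 0.2228, 0.0419]
tcp_rot: [180.0, 0.0, 168.2]
wrist_force: [-1.2, -1.1, 6.3]
opening: 0.0
grasp_force: 3.1
time: 7.82
ee_pos: [0.533, 0.2228, 0.0417]
tcp_rot: [180.0, 0.1, 168.2]
wrist_force: [-4.7, -2.2, 12.7]
opening: 0.0001
grasp_force: 6.1
```

```bash
python3 -m inch '[[[0,0,0,2,0,0,0],[0,0,0,0,0,0,0],[0,0,0,0,0,0,0],[0,0,0,0,0,0,0]]]'; python3 -m inch '[[[0,0,0,-40,0,0,0],[0,0,0,-50,0,0,0],[0,0,0,-50,0,0,0]]]'
python3 - <<'E'
from h import *
delta((.53,-.155,.2),165)
E
```

```text
time: 8.32
ee_pos: [0.533, 0.2229, 0.0414]
tcp_rot: [179.9, 0.1, 168.2]
wrist_force: [-10.1, -3.3, 25.1]
opening: 0.0
grasp_force: 12.2
time: 8.7
ee_pos: [0.5326, 0.2226, 0.1795]
tcp_rot: [-180.0, -0.0, 168.2]
wrist_force: [0.9, 0.5, 0.5]
opening: -0.0001
grasp_force: 0.0
tcp [0.5326 0.2226 0.1795] [-180.    -0.   168.2] F [0.9 0.5 0.5] delta mm [ -74.9 -370.1  -20.4] az [-0.  -0.   3.2]
```

```bash
python3 -m inch '[[[100,-10,-53,-20,0,0,3],[100,-10,-53,-20,0,0,0],[100,-10,-53,-20,0,0,0],[100,-10,-53,-20,0,0,0],[100,-10,-53,0,0,0,0],[100,-10,-53,0,0,0,0],[100,-8,-50,0,0,0,0],[100,0,0,0,0,0,0]]]'
python3 - <<'E'
from h import *
np.set_printoptions(precision=4,suppress=True)
delta((.547,-.168,.2),164)
W=viewer.camera('wrist');cv2.imwrite('pics/w1.png',W['pixels'][:,:,::-1])
T=viewer.camera('side');
for n in ('scanner','window','stand'):
  for c,k in ((W,'wrist'),(T,'side')):
    for m in finder.mark_of(k,n)[:2]: print(n,k,np.round(m['position'],1),round(m['conf'],2), atz(c,m['position'],{'scanner':.05,'window':.0325,'stand':0}[n]))
m=finder.outline_of('wrist','scanner')
if m: ys,xs=np.nonzero(m[0]['pixels']);print(cv2.minAreaRect(np.c_[xs,ys].astype(np.float32)))
m=finder.outline_of('top','lid')
t=viewer.camera('top')
for n in ('label','lid_edge','lid_hinge'):
    print(n,[(np.round(m['position'],1).tolist(),round(m['conf'],2),atz(t,m['position'],.04)) for m in finder.mark_of('top',n)])
E
```

```text
time: 9.7
ee_pos: [0.5066, -0.1535, 0.2579]
tcp_rot: [-180.0, -0.0, 164.9]
wrist_force: [0.3, -0.7, -0.3]
opening: 0.0854
grasp_force: 0.0
tcp [ 0.5066 -0.1535  0.2579] [-180.    -0.   164.9] F [ 0.3 -0.7 -0.3] delta mm [-42.8  -3.5  57.8] az [-0.  -0.   0.9]
scanner wrist [315.3 207.9] 0.92 [ 0.5441 -0.1653  0.05  ]
scanner side [335.9 241. ] 0.67 [ 0.5483 -0.1721  0.05  ]
window wrist [310.1 261.5] 0.59 [ 0.6251 -0.195   0.0325]
window side [372.1 252.1] 0.93 [ 0.628  -0.1995  0.0325]
stand wrist [312.7 196.2] 0.75 [ 0.543  -0.1691 -0.    ]
stand side [332.6 255.2] 0.71 [ 0.5419 -0.1639  0.    ]
((314.53314208984375, 218.87017822265625), (37.42189025878906, 137.1785430908203), 3.012787342071533)
label [([239.3, 194.1], 0.85, array([0.5838, 0.2521, 0.04  ])), ([221.5, 277.2], 0.83, array([0.3421, 0.296 , 0.04  ]))]
lid_edge [([246.5, 215.8], 0.78, array([0.5184, 0.2292, 0.04  ])), ([226.5, 294.9], 0.57, array([0.2928, 0.2802, 0.04  ]))]
lid_hinge [([237.9, 253.1], 0.97, array([0.4098, 0.2514, 0.04  ]))]
```

View pics/w1.png

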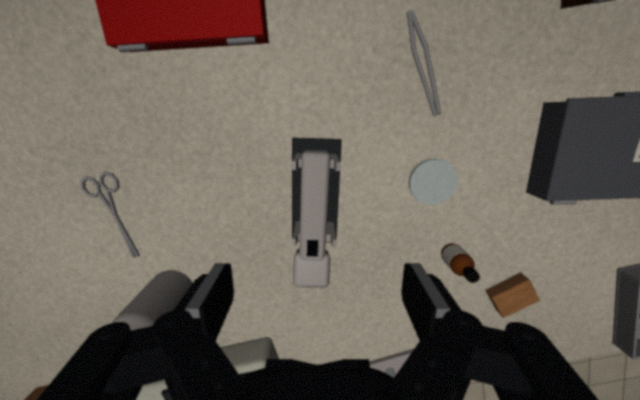

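The picture shows the scanner in the stand: handle rear at (315.5,151), head front at (312,287). The rear cheeks are at about (297,160) and (335,160), and the front ones at about (297,238) and (335,238).

Run:
```python
from h import *
np.set_printoptions(precision=4,suppress=True)
W=viewer.camera('wrist')
a=atz(W,(315.5,151),.076);b=atz(W,(312,287),.087);print(a,b,np.linalg.norm((b-a)[:2]))
u=(b-a)[:2];u/=np.linalg.norm(u);print('yaw',np.degrees(np.arctan2(u[1],u[0])),'origin',a[:2]+.075*u,b[:2]-.107*u)
r=atz(W,(316,160),.065);s=atz(W,(316.5,238),.065);print('forks',r,s,np.linalg.norm(s-r))
v=s-r;print(np.degrees(np.arctan2(v[1],v[0])))
delta((.545,-.1655,.13),164.5)
```

```text
[ 0.4726 -0.1422  0.076 ] [ 0.6319 -0.1891  0.087 ] 0.1660449957537994
yaw -16.40753011670028 origin [ 0.5445 -0.1634] [ 0.5292 -0.1589]
forks [ 0.4842 -0.1448  0.065 ] [ 0.5788 -0.1693  0.065 ] 0.09778742494241568
-14.53046490316486
tcp [ 0.5072 -0.1504  0.2583] [-180.     0.   165.2] F [ 0.6 -0.5  0.9] delta mm [-40.4  -4.9 128.3] az [-0.   0.   0.7]
```

```bash
python3 -m inch '[[[100,-19,-1.5,0,0,0,0],[100,-19,-1.5,0,0,0,0],[100,0,0,45,0,0,0],[100,0,0,43,0,0,0],[100,0,0,40,0,0,0],[100,0,0,0,0,0,0]]]'
python3 - <<'E'
from h import *
np.set_printoptions(precision=4,suppress=True)
delta((.543,-.163,.042),164.8)
W=viewer.camera('wrist');cv2.imwrite('pics/w2.png',W['pixels'][:,:,::-1])
E
```

```text
time: 11.2
ee_pos: [0.5414, -0.1626, 0.1274]
tcp_rot: [180.0, -0.3, 165.2]
wrist_force: [0.4, -0.3, 0.2]
opening: 0.0853
grasp_force: 0.0
tcp [ 0.5414 -0.1626  0.1274] [180.   -0.3 165.2] F [ 0.4 -0.3  0.2] delta mm [-2.1  0.1 85.4] az [ 0.  -0.3  0.4]
```

View pics/w2.png

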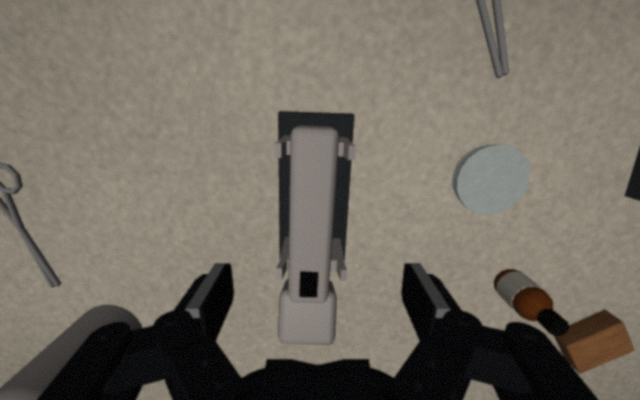

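The handle rear is at (314.5,127) and the head front at (308,343). The gripper is almost centred over the handle.

Run:
```python
from h import *
np.set_printoptions(precision=4,suppress=True)
W=viewer.camera('wrist')
a=atz(W,(314.5,127),.076);n=atz(W,(309,292),.076);u=(n-a)[:2];print(a,n,np.linalg.norm(u));u/=np.linalg.norm(u)
print(np.degrees(np.arctan2(u[1],u[0])),a[:2]+.075*u)
r=atz(W,(315.5,148),.065);s=atz(W,(313,255),.065);v=s-r;print('forks',r,s,np.linalg.norm(v),np.degrees(np.arctan2(v[1],v[0])))
print([ (m['position'],m['conf'],atz(W,m['position'],.05)) for m in finder.mark_of('wrist','scanner')])
```

```text
[ 0.4746 -0.146   0.076 ] [ 0.5944 -0.1826  0.076 ] 0.1252102110135026
-16.979419761648945 [ 0.5464 -0.168 ]
forks [ 0.4892 -0.1493  0.065 ] [ 0.5696 -0.1728  0.065 ] 0.08368866355180625 -16.29844791211856
[([313.0, 218.1], 0.88, array([ 0.545 , -0.1664,  0.05  ]))]
```

```bash
python3 -m inch '[[[100,-5.5,-3,30,0,0,1.8],[100,0,0,30,0,0,0],[100,0,0,15,0,0,0],[100,0,0,10,0,0,0],[100,0,0,0,0,0,0]]]' && python3 -m inch '[[[0,0,0,0,0,0,0],[0,0,0,0,0,0,0],[0,0,0,0,0,0,0],[0,0,0,0,0,0,0],[0,0,0,0,0,0,0],[0,0,0,0,0,0,0]]]' 50
```

```text
time: 11.98
ee_pos: [0.5479, -0.1674, 0.0457]
tcp_rot: [180.0, 0.0, 163.4]
wrist_force: [-0.8, 0.4, -0.2]
opening: 0.0857
grasp_force: 0.0
time: 12.72
ee_pos: [0.548, -0.1675, 0.046]
tcp_rot: [-180.0, 0.1, 163.4]
wrist_force: [-1.0, 0.1, 5.7]
opening: 0.0317
grasp_force: 50.4
```

```bash
python3 -m inch '[[[0,0,0,-15,0,0,0],[0,0,0,-30,0,0,0],[0,0,0,-40,0,0,0],[0,0,0,-40,0,0,0],[0,0,0,-20,0,0,0],[0,0,0,0,0,0,0]]]'
python3 - <<'E'
from h import *
np.set_printoptions(precision=4,suppress=True)
T=viewer.camera('top');S=viewer.camera('side')
for c,k in ((T,'top'),(S,'side')):
  for n in ('label','lid_edge','lid_hinge','slidebox'):
    for m in finder.mark_of(k,n): print(k,n,np.round(m['position'],1),round(m['conf'],2),atz(c,m['position'],{'label':.042,'lid_edge':.042,'lid_hinge':.036,'slidebox':0}[n]))
W=np.zeros((600,800,3),np.uint8)
for im,x in ((T['pixels'][165:245,210:300],0),(S['pixels'][125:205,290:370],420)):
    u=cv2.resize(im,None,fx=4.6,fy=4.6,interpolation=cv2.INTER_CUBIC);u=u[:,:800-x];W[:u.shape[0],x:x+u.shape[1]]=u
W[380:600,0:550]=cv2.resize(S['pixels'][160:270,270:545],None,fx=2,fy=2)
cv2.imwrite('pics/c2.png',W[:,:,::-1])
E
```

```text
time: 13.48
ee_pos: [0.5483, -0.1676, 0.1922]
tcp_rot: [-180.0, 0.2, 163.4]
wrist_force: [-0.2, -0.1, -1.5]
opening: 0.0311
grasp_force: 49.6
top label [240.2 194.8] 0.89 [0.5812 0.2489 0.042 ]
top label [224.3 273.1] 0.59 [0.3535 0.288  0.042 ]
top lid_edge [247.7 216.2] 0.74 [0.5168 0.2253 0.042 ]
top lid_edge [229.7 295.9] 0.56 [0.2901 0.2707 0.042 ]
top lid_hinge [258.5 176. ] 0.73 [0.6398 0.1968 0.036 ]
top lid_hinge [236.3 255.1] 0.58 [0.4044 0.2567 0.036 ]
top slidebox [255.  200.4] 0.64 [0.5726 0.2119 0.    ]
top slidebox [241.8 275.8] 0.64 [0.3456 0.2464 0.    ]
top slidebox [246.9 217. ] 0.45 [0.5213 0.2355 0.    ]
side label [253.7 152.3] 0.87 [0.3453 0.3019 0.042 ]
side label [328.9 157.1] 0.86 [0.5801 0.2421 0.042 ]
side label [211.7 261.2] 0.79 [ 0.2702 -0.2     0.042 ]
side lid_edge [233.3 155.7] 0.93 [0.2821 0.2864 0.042 ]
side lid_edge [180.5 274.7] 0.87 [ 0.2093 -0.2349  0.042 ]
side lid_edge [312.1 158.4] 0.69 [0.5273 0.2398 0.042 ]
side lid_edge [328.6 155.7] 0.38 [0.5803 0.2513 0.042 ]
side lid_hinge [346.3 164. ] 0.85 [0.6293 0.2031 0.036 ]
side lid_hinge [237.1 277.9] 0.68 [ 0.3278 -0.2516  0.036 ]
side lid_hinge [271.7 157.8] 0.63 [0.402  0.2695 0.036 ]
side slidebox [258.2 169.4] 0.77 [0.3566 0.2642 0.    ]
side slidebox [212.1 287.8] 0.75 [ 0.269  -0.2388  0.    ]
side slidebox [331.  172.9] 0.65 [0.5837 0.2157 0.    ]
```

View pics/c2.png

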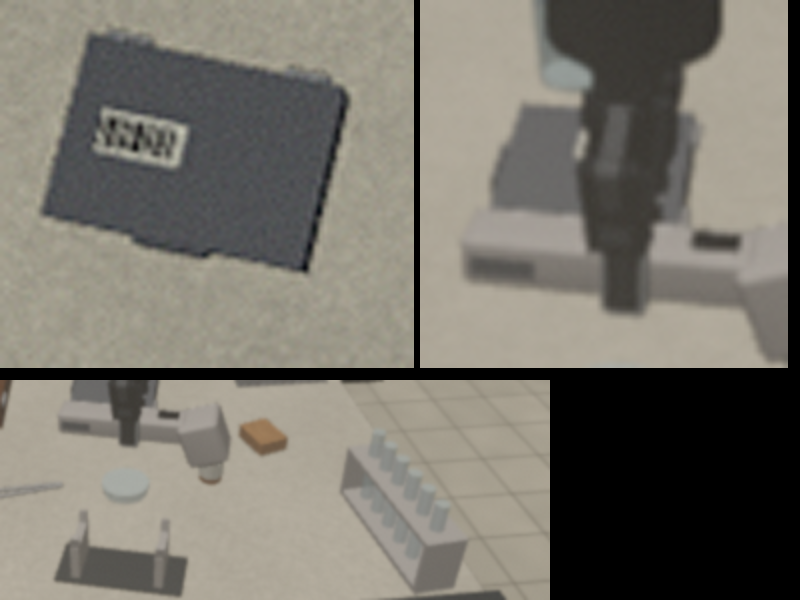

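```bash
python3 -m inch '[[[0,0,0,0,0,0,-4.4],[0,9,20,0,0,0,0],[0,17.5,41,0,0,0,0],[0,17.5,41,0,0,0,0],[0,17.5,41,0,0,0,0],[0,17.5,41,0,0,0,0],[0,17.5,41,0,0,0,0],[0,17.5,41,0,0,0,0]]]' && python3 -m inch '[[[0,17.5,41,0,0,0,0],[0,17.5,41,0,0,0,0],[0,17.5,41,0,0,0,0],[0,8,22,0,0,0,0],[0,0,0,20,0,0,0],[0,0,0,20,0,0,0],[0,0,0,0,0,0,0]]]'
python3 - <<'E'
from h import *
np.set_printoptions(precision=4,suppress=True)
delta((.465,.2725,.1495),167.8)
W=viewer.camera('wrist');T=viewer.camera('top');S=viewer.camera('side')
for n in ('scanner','window','label'):
    for k in ('wrist','top','side'):
        print(n,k,[(np.round(m['position'],1).tolist(),round(m['conf'],2)) for m in finder.mark_of(k,n)[:3]])
o=bot.get_obs();R=Ro.from_euler('xyz',o['tcp_rot'],degrees=True).as_matrix()
# expected projections: scanner axes = (-tool x, tool y, -tool z)
Q=np.c_[-R[:,0],R[:,1],-R[:,2]];org=o['ee_pos']-.002*Q[:,0]+.004*Q[:,2]
for nm,p in (('scanner',(0,0,0)),('window',(.0866,0,-.0175)),('rear top',(-.075,0,.026)),('front top',(.107,0,.037))):
    print(nm,*[proj(c,org+Q@np.array(p)).round(1) for c in (W,T,S)])
w=org+Q@np.array([.0866,0,-.0175]);d=Q@np.array([np.sin(.349),0,-np.cos(.349)]);h=w+d*(.042-w[2])/d[2];print('beam hit',h,'dist',np.linalg.norm(h-w),proj(T,h))
X=np.hstack([T['pixels'][150:270,180:300],S['pixels'][90:210,240:360]])
cv2.imwrite('pics/c3.png',cv2.resize(X,None,fx=3.3,fy=3.3,interpolation=cv2.INTER_CUBIC)[:,:,::-1])
E
```

```text
time: 14.98
ee_pos: [0.4915, 0.1187, 0.1904]
tcp_rot: [180.0, 0.0, 167.7]
wrist_force: [-0.3, 0.3, -1.1]
opening: 0.0314
grasp_force: 49.8
time: 15.85
ee_pos: [0.4627, 0.2713, 0.149]
tcp_rot: [-179.9, -0.1, 167.8]
wrist_force: [-0.2, 0.2, -2.1]
opening: 0.0311
grasp_force: 49.9
tcp [0.4627 0.2713 0.149 ] [-179.9   -0.1  167.8] F [-0.2  0.2 -2.1] delta mm [-2.   1.7 -0.6] az [-0.1 -0.1 -0. ]
scanner wrist [([317.8, 261.3], 0.84)]
scanner top [([220.2, 226.7], 0.56)]
scanner side [([289.1, 119.4], 0.83)]
window wrist [([481.8, 261.3], 0.45)]
window top [([233.0, 200.5], 0.96)]
window side [([316.6, 129.3], 0.67)]
label wrist [([316.2, 56.3], 0.74)]
label top [([221.0, 272.6], 0.85), ([239.0, 193.3], 0.8), ([400.1, 299.4], 0.62)]
label side [([256.3, 151.4], 0.89), ([212.2, 260.8], 0.58), ([326.9, 155.9], 0.55)]
scanner [316.2 269.4] [221.6 230.1] [288.8 121.7]
window [316.5 367.5] [231.1 199.6] [317.5 128.2]
rear top [315.7 127.6] [211.5 258.1] [263.6 112.6]
front top [316.2 483.7] [228.3 187.6] [324.1 111.3]
beam hit [0.5807 0.2459 0.042 ] dist 0.10097570010209311 [241.219 194.972]
```

View pics/c3.png

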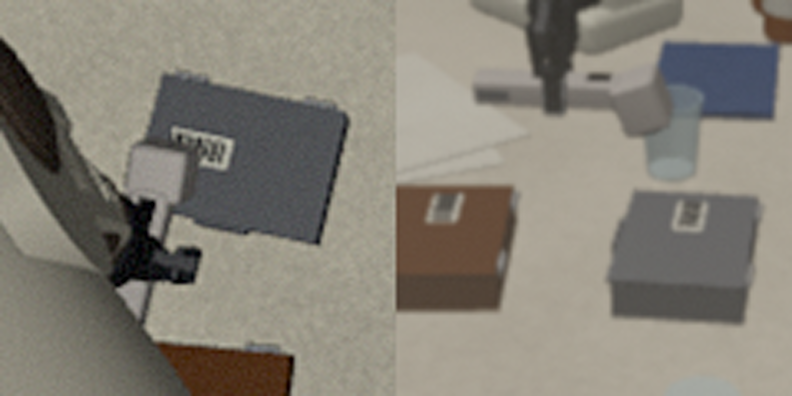

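```bash
python3 -m inch '[[[0,0,1.5,0,0,0,0],[0,0,0,0,0,0,0],[0,0,0,0,0,0,0],[0,0,0,0,0,0,0],[0,0,0,0,0,0,0],[0,0,0,0,0,0,0],[0,0,0,0,0,0,0],[0,0,0,0,0,0,0]]]';python3 -m inch '[[[0,0,0,0,0,0,0],[0,0,0,0,0,0,0],[0,0,0,0,0,0,0],[0,0,0,0,0,0,0],[0,0,0,0,0,0,0],[0,0,0,0,0,0,0],[0,0,0,0,0,0,0],[0,0,0,0,0,0,0]]]'
python3 - <<'E'
from h import *
np.set_printoptions(precision=4,suppress=True)
W=viewer.camera('wrist');delta((.465,.2725,.1495),167.8)
m=finder.outline_of('wrist','scanner')
if m:
    print(m[0]['extent'],m[0]['conf'])
cv2.imwrite('pics/w3.png',W['pixels'][:,:,::-1])
E
```

```text
time: 17.45
ee_pos: [0.4645, 0.2726, 0.1503]
tcp_rot: [-180.0, -0.0, 167.8]
wrist_force: [-0.3, 0.5, -2.6]
opening: 0.0315
grasp_force: 49.9
time: 18.45
ee_pos: [0.4645, 0.2727, 0.1503]
tcp_rot: [-180.0, 0.0, 167.8]
wrist_force: [-0.1, 0.4, -2.0]
opening: 0.0316
grasp_force: 49.9
tcp [0.4645 0.2727 0.1503] [180.    0.  167.8] F [ 0.6 -0.3 -2.3] delta mm [-0.5 -0.1  0.8] az [ 0.  0. -0.]
[319.2, 242.5, 79.1, 249.0] 0.68
```

View pics/w3.png

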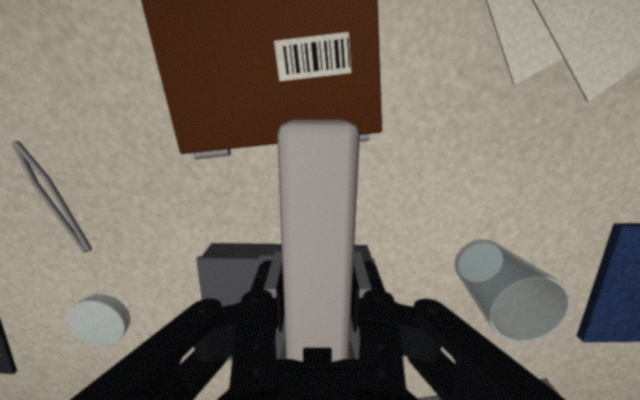

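The handle lies straight in the grip, its rear edge at (318,121) against a predicted row of 127.6, so the scanner sits about 3 mm rearward. I shift 3 mm forward, hold once more and return.

```bash
python3 -m inch '[[[0,-3,0,0,0,0,0],[0,0,0,0,0,0,0],[0,0,0,0,0,0,0],[0,0,0,0,0,0,0],[0,0,0,0,0,0,0],[0,0,0,0,0,0,0],[0,0,0,0,0,0,0],[0,0,0,0,0,0,0]]]';python3 -m inch '[[[0,0,0,0,0,0,0],[0,0,0,0,0,0,0],[0,0,0,0,0,0,0],[0,0,0,0,0,0,0],[0,0,0,-20,0,0,0],[0,0,0,-20,0,0,0],[0,-9,-20,0,0,0,0]]]'
python3 -c "
from h import *
delta((.548,-.1675,.19),163.4)"
```

```text
time: 19.55
ee_pos: [0.4674, 0.272, 0.1503]
tcp_rot: [180.0, 0.0, 167.8]
wrist_force: [-0.4, 0.7, -2.4]
opening: 0.0311
grasp_force: 49.9
time: 20.42
ee_pos: [0.4724, 0.2514, 0.1919]
tcp_rot: [179.9, 0.1, 167.9]
wrist_force: [0.1, -0.9, -1.9]
opening: 0.0312
grasp_force: 50.1
tcp [0.4724 0.2514 0.1919] [1.799e+02 1.000e-01 1.679e+02] F [ 0.1 -0.9 -1.9] delta mm [-161.9 -393.7    1.5] az [0.1 0.1 4.5]
```

```bash
python3 -m inch '[[[0,-17,-41,0,0,0,0],[0,-17,-41,0,0,0,0],[0,-17,-41,0,0,0,0],[0,-17,-41,0,0,0,0],[0,-17,-41,0,0,0,0],[0,-17,-41,0,0,0,0],[0,-17,-41,0,0,0,0],[0,-17,-41,0,0,0,0]]]';python3 -m inch '[[[0,-14,-35,0,0,0,0],[0,-8,-18,0,0,0,0],[0,0,0,0,0,0,4.5],[0,0,0,0,0,0,0]]]'
python3 -c "
from h import *
delta((.548,-.1675,.09),163.4)"
```

```text
time: 21.42
ee_pos: [0.5355, -0.1003, 0.1904]
tcp_rot: [180.0, 0.0, 167.8]
wrist_force: [0.4, 0.6, -1.9]
opening: 0.0314
grasp_force: 50.0
time: 21.92
ee_pos: [0.5457, -0.1551, 0.1902]
tcp_rot: [180.0, -0.0, 163.3]
wrist_force: [0.7, -0.3, -1.6]
opening: 0.0316
grasp_force: 50.0
tcp [ 0.5457 -0.1551  0.1902] [180.   -0.  163.3] F [ 0.7 -0.3 -1.6] delta mm [ -5.8 -11.3 100.2] az [ 0.  -0.  -0.1]
```

```bash
python3 -m inch '[[[0,-5.8,-11.3,40,0,0,0],[0,0,0,40,0,0,0],[0,0,0,15,0,0,0],[0,0,0,0,0,0,0],[0,0,0,0,0,0,0]]]'
python3 -c "
from h import *
delta((.548,-.1675,.046),163.4)"
```

```text
time: 22.55
ee_pos: [0.5488, -0.1677, 0.0972]
tcp_rot: [-180.0, 0.1, 163.3]
wrist_force: [0.3, -0.4, -1.5]
opening: 0.0315
grasp_force: 50.0
tcp [ 0.5488 -0.1677  0.0972] [-1.800e+02  1.000e-01  1.633e+02] F [ 0.3 -0.4 -1.5] delta mm [ 1.  -0.  51.2] az [-0.   0.1 -0.1]
```

```bash
python3 -m inch '[[[0,1,0,15,0,0,0],[0,0,0,15,0,0,0],[0,0,0,10,0,0,0],[0,0,0,6,0,0,0],[0,0,0,3,0,0,0],[0,0,0,0,0,0,0]]]'; python3 -m inch '[[[0,0,0,1.5,0,0,0],[0,0,0,0,0,0,0]]]'
```

```text
time: 23.3
ee_pos: [0.5472, -0.1675, 0.0465]
tcp_rot: [-180.0, 0.0, 163.3]
wrist_force: [-0.2, 0.3, -1.4]
opening: 0.0314
grasp_force: 50.2
time: 23.55
ee_pos: [0.5474, -0.1676, 0.0459]
tcp_rot: [-180.0, 0.1, 163.3]
wrist_force: [-2.6, 0.2, 4.7]
opening: 0.0317
grasp_force: 50.8
```

```bash
python3 -m inch '[[[100,0,0,0,0,0,0],[100,0,0,0,0,0,0],[100,0,0,0,0,0,0],[100,0,0,0,0,0,0],[100,0,0,0,0,0,0],[100,0,0,0,0,0,0]]]' && python3 -m inch '[[[100,0,0,-25,0,0,0],[100,0,0,-40,0,0,0],[100,0,0,-50,0,0,0],[100,0,0,-50,0,0,0],[100,0,0,-30,0,0,0],[100,35,0,0,0,0,0],[100,0,0,0,0,0,0],[100,0,0,0,0,0,0]]]'
python3 - <<'E'
from h import *
np.set_printoptions(precision=4,suppress=True)
W=viewer.camera('wrist');S=viewer.camera('side');T=viewer.camera('top');delta((.5,-.15,.25))
X=np.vstack([cv2.resize(W['pixels'][100:330,180:480],(390,299)),cv2.resize(S['pixels'][200:300,270:400],(390,300))])
X=np.hstack([X,cv2.resize(T['pixels'][130:250,200:364],(410,599))]) if 0 else np.hstack([X,np.vstack([cv2.resize(T['pixels'][165:245,210:300],(400,355)),cv2.resize(S['pixels'][125:205,290:370],(400,244))])])
cv2.imwrite('pics/f.png',X[:,:,::-1])
for n in ('scanner','stand'): print(n,[(m['position'],atz(W,m['position'],.05 if n=='scanner' else 0)) for m in finder.mark_of('wrist',n)[:1]])
E
```

```text
time: 24.3
ee_pos: [0.547, -0.1674, 0.0448]
tcp_rot: [180.0, -0.0, 163.3]
wrist_force: [0.2, 0.0, 0.8]
opening: 0.0853
grasp_force: 0.0
time: 25.3
ee_pos: [0.5138, -0.1575, 0.2398]
tcp_rot: [-180.0, 0.0, 163.3]
wrist_force: [0.4, -0.1, -0.5]
opening: 0.0851
grasp_force: 0.0
tcp [ 0.5139 -0.1575  0.2393] [180.   -0.  163.3] F [-0.4 -0.3 -0.2] delta mm [ 15.5   3.2 -10.7] az None
scanner [([317.5, 205.8], array([ 0.5433, -0.1651,  0.05  ]))]
stand [([113.9, 220.0], array([ 0.4981, -0.4469,  0.    ]))]
```

View pics/f.png

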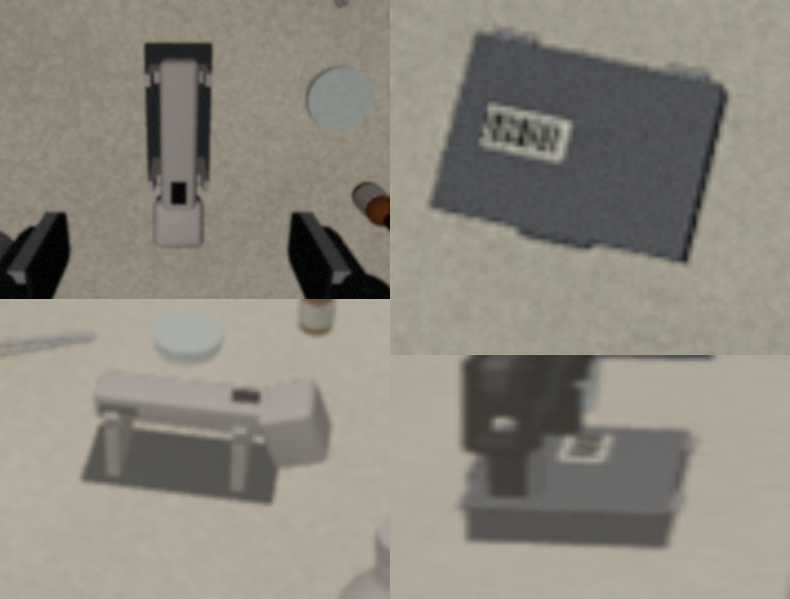

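The scanner lies between the cheeks in both forks, its head in front of the +x fork. The lid is flat shut, and the gripper is clear of everything.

```bash
python3 -c "
from workcell import bot
print(bot.job_done())"
```

```text
the job is handed in; nothing more can be done
None
```

I pressed the lid shut, held the scanner steady over the label (about 10 cm off by my estimate), laid it back in its stand and handed the job in at about 25 s; the hand-in gave no verdict, so I can't confirm it passed.

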